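Let one toe plug down from the hopper rack

ROBOT

A 6-joint arm with a two-finger parallel gripper is mounted at the origin on the work surface. World frame = base frame: x ahead of the robot, y to its left, z up, the work surface at z = 0. Lengths are in m, angles in rad, forces in N, time in s.
With the tool pointing down it reaches from about 0.275 to 0.725 m from the base axis. Payload 5.6 kg.
Tool frame: the origin (TCP) lies where the fingers leave the gripper's body, on its centre line; the fingertips stand env.nose_length ahead of it and the grasp point (between the pads) lies 54 mm ahead of it (env.nose_length is the distance from the TCP to the fingertips, in m); z points along the fingers, y is the line along which they close (so a half turn about z gives the same grasp; the last joint's range is limited). The gripper opens to 85 mm and grips with 20 to 120 N. Pads are 22 mm wide; open, the fingers measure 114 mm over their backs; the gripper's body (76 mm by 85 mm) begins 54 mm behind the grasp point. The pads swing forward as they close: fully open they stand 13 mm farther back than shut.
Start: joints at [-0.979, 0.255, 0.108, 0, -1.424, -0.285], TCP at [0.166, -0.524, 0.304] pointing down, gripper open.
Joint ranges: [-2.95, 2.95], [-1.21, 1.97], [-1.09, 1.5], [-2.87, 1.71], [-2.94, -0.07], [-3.05, 3.05]. Speed limits (rad/s): [2.57, 2.57, 3.14, 3.14, 3.14, 3.14].

INTERFACE

Orientations are given as a unit quaternion [x, y, z, w].
In Python, from cell import sensors, optics, job, env gives the robot as it stands. The module is installed in compiled form; this text tells all that it offers.
- The arm moves only by the shell command python3 -m pendant 'ROWS' [FORCE]. ROWS is text: rows parted by semicolons, each of 7 numbers parted by spaces: the shift along the tool's x, y, z in mm, then the turn, a rotation vector about the tool's x, y, z in rad, then the opening, from -1 (shut) to 1 (fully open). In form: x y z rx ry rz hand; .... A call has 1 to 8 rows; each row shifts and turns the commanded pose from where the row before left it, along the tool's axes as they then stand; what a row does not reach is not made up. A row lasts 1/8 s, in which the tool goes at most 62.5 mm and 10.7 degrees, less where a joint would pass 70% of its speed; a pose out of reach is approached as far as the arm can. A call is refused whole if a number of a shift passes 62.5 or a number of a turn 0.188, either way. A call with a gripper value outside its range is refused whole. The fingers move at their own pace and stop on an object; FORCE is the grip in N (left out, the last holds). Time passes only in rows, so rows that do not move let the fingers close. It gives the time, the measured TCP pose, the force, the opening and the grip force at its end, in the units of the state.
- sensors.state(): the state, without advancing time (a new reading comes with each control period).
- optics.read_camera(name): name is "scene" or "side" or "wrist"; returns a dict with "pixels" (480x640x3 uint8, red, green, blue), "z_map" (480x640 float32, m along the optical axis (not along the pixel's ray), 0 where there is no reading), "intrinsics" (3x3 intrinsics, pixels), "R" (3x3) and "t" (3): a world point X has camera coordinates R X + t; the wrist camera has in their place "mount" (4x4, takes a point from camera to tool coordinates, whose origin is the TCP and whose axes are the flange's). Camera axes: x right, y down, z forward; pixel columns grow to the right and rows downward; lengths in m; the calibration is good to about 2 mm. A picture is of the moment at which its call begins: read the wrist's pose just before it.
- job.finish_job(): hands the job in; it is judged then, once.
The state is a dict: "time_s": time; "joint_positions": joint angles; "joint_velocities": joint speeds; "joint_efforts": joint torques, N m; "ee_pos": TCP position; "orientation": TCP orientation; "wrist_force": force on the tool from outside, world axes, zero at the start; "torque": the same for the moment, N m; "opening": finger opening in m; "gripper_force": force on a finger pad.
Only numpy, scipy, OpenCV 4.12 (cv2) and the standard library are available. Lean on these libraries where they do the work, as an engineer would, in place of code of your own. Each camera call takes 0.05 s, during which the arm holds its last target. There are 200 camera calls.

TASK

Let the ball-shaped toe plug down into the rack's tray: pull the slide knob of the hopper that holds it out until it clicks in its out position, and once the plug is in the tray push the knob fully home again. Leave the other two plugs in their hoppers, all three gates shut at the end, and do not push the heel insert or the polish tin beside the rack about.

Things in the scene. Friction and masses are not known exactly. Their poses are not given: they have to be found in the camera images.
- rack: Fixed beech rack, 300 mm wide (y), 110 mm high. Origin on the bench under the middle hopper; -x is its front, where the knobs stick out; +y its left. Three open-topped hoppers, 38 mm square inside, centred at y = +90, 0, -90 mm, front wall x = -25 mm, rims 110 mm high; a slide gate (top 85 mm) is the floor of each. A ramp below leads to a tray: x 65 to 134, y +-144 mm, floor 12 mm, rim 40 mm high.
- ball_center (a point): Centre of the ball-shaped grey wooden toe plug, 28 mm across, loose in one of the hoppers (which one differs each time).
- plug_block: Grey wooden toe plug, square block 26 x 26 mm and 28 mm high, in another hopper. Origin: centre of its underside.
- plug_cone: Grey wooden toe plug, cone 28 mm across and 31 mm high, in another hopper. Origin: centre of its underside.
- gate_left (a joint): Travel in m of the leftmost (+y in the rack's frame) slide gate with its knob: 0 = home (hopper shut), 0.045 = fully out, pulled along the rack's -x. A spring detent holds it at both ends; about 6 N starts it, and past the middle it snaps to the other end.
- knob_left (a point): Centre of the round dark iron knob of the leftmost (+y in the rack's frame) gate, 22 mm across, 24 mm long along rack x, its axis level at 82 mm above the bench; it moves with the gate. When home it lies 75 mm in front of the hopper centre. Between it and the hopper is a bare neck, an 8 mm rod 37 mm long.
- gate_middle (a joint): Travel in m of the middle slide gate with its knob: 0 = home (hopper shut), 0.045 = fully out, pulled along the rack's -x. A spring detent holds it at both ends; about 6 N starts it, and past the middle it snaps to the other end.
- knob_middle (a point): Centre of the round dark iron knob of the middle gate, 22 mm across, 24 mm long along rack x, its axis level at 82 mm above the bench; it moves with the gate. When home it lies 75 mm in front of the hopper centre. Between it and the hopper is a bare neck, an 8 mm rod 37 mm long.
- gate_right (a joint): Travel in m of the rightmost (-y in the rack's frame) slide gate with its knob: 0 = home (hopper shut), 0.045 = fully out, pulled along the rack's -x. A spring detent holds it at both ends; about 6 N starts it, and past the middle it snaps to the other end.
- knob_right (a point): Centre of the round dark iron knob of the rightmost (-y in the rack's frame) gate, 22 mm across, 24 mm long along rack x, its axis level at 82 mm above the bench; it moves with the gate. When home it lies 75 mm in front of the hopper centre. Between it and the hopper is a bare neck, an 8 mm rod 37 mm long.
- insert: Red plastic heel insert, 75 x 50 x 16 mm, loose. Origin under its middle.
- tin: Closed polish tin, 76 mm across and 28 mm high, loose. Origin: centre of underside.

How it is judged:
On the way:
1. a gate is pulled out to its out position (over 36 mm) and the ball-shaped plug lies in the tray (x of ball_center in the frame of rack between 0.062 and 0.135 m and y of ball_center in the frame of rack between -0.145 and 0.145 m and z of ball_center in the frame of rack below 0.05 m and value of joint any of gate_left, gate_middle, gate_right above 0.036 m), for 0.2 s.
At the end, for the whole second after the job is handed in: The ball-shaped plug is in the tray (anywhere within its walls), all three gates are home to within 4 mm, and the other two plugs are still on their gates in their hoppers (x of ball_center in the frame of rack between 0.062 and 0.135 m and y of ball_center in the frame of rack between -0.145 and 0.145 m and z of ball_center in the frame of rack below 0.05 m and z of each of plug_block, plug_cone in the frame of rack above 0.08 m and value of joint each of gate_left, gate_middle, gate_right below 0.004 m); the robot touches nothing.
It fails at once if one of the other two plugs leaves its hopper downwards or is lifted out (z of any of plug_block, plug_cone in the frame of rack below 0.07 m or z of any of plug_block, plug_cone in the frame of rack above 0.115 m).
It fails at once if the heel insert or the polish tin is pushed more than 30 mm (distance of any of insert, tin from where it was at the start of the episode above 0.03 m).
It also fails if it takes over 35 s, if anything falls off the work surface, if the arm or the gripper's body presses on something with over 40 N, if the wrist force passes 120 N, or if a joint passes its speed limit or range.

## Working session

There is one attempt and no reset: what is moved stays moved. The work goes in short steps, Python scripts to look and compute and a shell command to move; the robot and the scene stay as the last step left them, time stands still between calls to the robot, and variables do not carry over. Pictures are saved under pics/ and viewed, at most 10 in all, crops included, and the job is handed in when it is done.

```bash
mkdir -p pics
cat > h.py <<'E'
from cell import sensors, optics, job, env
import numpy as np, cv2
from scipy.spatial.transform import Rotation as Ro
def world(c):
    K=c["intrinsics"];z=c["z_map"];v,u=np.mgrid[0:480,0:640]
    p=np.stack([(u-K[0,2])/K[0,0]*z,(v-K[1,2])/K[1,1]*z,z],-1)
    return (p-c["t"])@c["R"]
E
python3 - <<'E'
from h import *
ims=[]
for n in("scene","side"):
    c=optics.read_camera(n);np.savez(n,**c)
    cv2.imwrite(f"pics/{n}.png",c["pixels"][:,:,::-1])
    print(n,-c["R"].T@c["t"],(c["z_map"]>0).mean())
s=sensors.state();print(s["time_s"],s["ee_pos"],s["orientation"],s["opening"],env.nose_length)
E
```

```text
scene [1.16559229 0.14805259 0.9746309 ] 0.9959895833333333
side [0.57397543 0.81920531 0.72707431] 0.9961588541666667
0.1 [ 0.16606465 -0.52401203  0.30309434] [-1.52769721e-01  9.88261454e-01  8.24313823e-04 -1.74469821e-04] 0.08531823819617199 0.0726
```

View pics/scene.png

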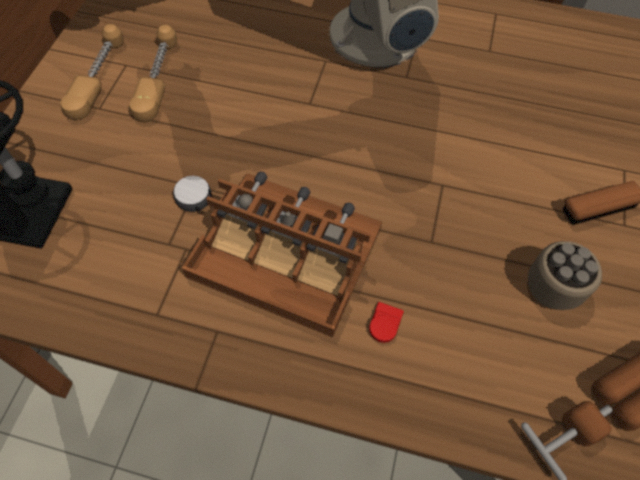

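View pics/side.png

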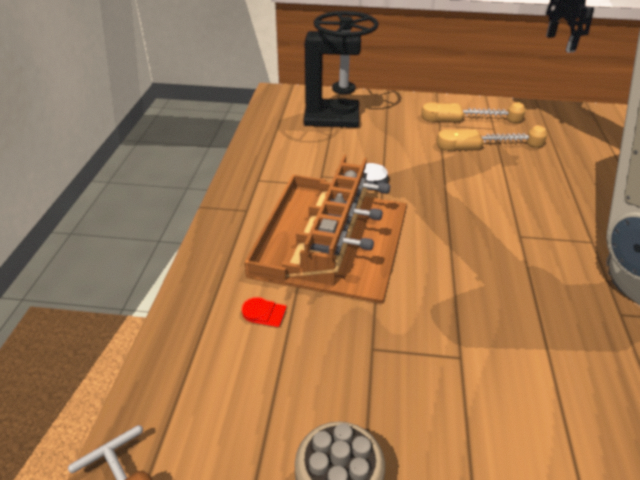

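The knobs are at about (261,180), (303,195) and (347,210) in the scene view. The tin is at (192,193) and the insert at (385,322). I'll zoom in on the hoppers and measure the knobs.

Run:
```python
from h import *
a=np.load("scene.npz");b=np.load("side.npz")
A=cv2.resize(a["pixels"][165:255,195:385],None,fx=4,fy=4,interpolation=3)[:300]
B=cv2.resize(b["pixels"][155:265,290:400],None,fx=2.7,fy=2.7,interpolation=3)
A=cv2.resize(a["pixels"][165:265,195:385],(500,263),interpolation=3)
cv2.imwrite("pics/z.png",cv2.vconcat([cv2.resize(a["pixels"][170:255,225:375],(600,340),interpolation=3),cv2.copyMakeBorder(cv2.resize(b["pixels"][160:260,295:405],(280,255),interpolation=3),0,0,0,320,0)])[:,:,::-1])
for n,c in(("scene",a),("side",b)):
    W=world(c);hsv=cv2.cvtColor(c["pixels"],cv2.COLOR_RGB2HSV)
    m=((W[...,2]>.066)&(W[...,2]<.1)&(hsv[...,1]<110)).astype(np.uint8)
    m[:,:150]=0;m[:,420:]=0;m[300:]=0;m[:150]=0
    k,l,st,ce=cv2.connectedComponentsWithStats(m)
    for i in range(1,k):
        if st[i,4]>15:
            P=W[l==i];print(n,ce[i].round(),st[i,4],P.mean(0).round(4),P.min(0).round(3),P.max(0).round(3))
    # rack rim points z~0.11
    m=(abs(W[...,2]-.11)<.004);m[:,:150]=0;m[:,420:]=0;m[300:]=0;m[:150]=0
    r=cv2.minAreaRect((W[m][:,:2]*1000).astype(np.float32));print(n,m.sum(),r,cv2.boxPoints(r))
```

```text
scene [259. 180.] 159 [ 0.5627 -0.1126  0.0874] [ 0.544 -0.123  0.076] [ 0.589 -0.102  0.095]
scene [302. 195.] 160 [ 0.5747 -0.0238  0.0876] [ 0.556 -0.033  0.078] [ 0.6   -0.014  0.095]
scene [238. 202.] 87 [ 0.6226 -0.1347  0.0878] [ 0.605 -0.143  0.081] [ 0.638 -0.113  0.1  ]
scene [261. 209.] 83 [ 0.6242 -0.0885  0.0867] [ 0.611 -0.095  0.076] [ 0.639 -0.083  0.092]
scene [347. 211.] 170 [0.587  0.0647 0.0873] [0.567 0.055 0.075] [0.612 0.076 0.095]
scene [221. 213.] 58 [ 0.6517 -0.1568  0.0854] [ 0.644 -0.168  0.076] [ 0.657 -0.149  0.09 ]
scene [285. 218.] 138 [ 0.6338 -0.0396  0.0906] [ 0.617 -0.054  0.08 ] [ 0.651 -0.021  0.1  ]
scene [244. 221.] 112 [ 0.6557 -0.111   0.0846] [ 0.648 -0.146  0.076] [ 0.664 -0.089  0.093]
scene [306. 226.] 79 [6.373e-01 1.000e-04 8.730e-02] [ 0.624 -0.006  0.081] [0.65  0.006 0.093]
scene [315. 230.] 19 [0.6374 0.0179 0.0818] [0.624 0.015 0.073] [0.651 0.02  0.091]
scene [325. 232.] 25 [0.6433 0.0381 0.091 ] [0.629 0.036 0.083] [0.661 0.042 0.1  ]
scene [265. 230.] 59 [ 0.6636 -0.0686  0.0846] [ 0.654 -0.079  0.074] [ 0.668 -0.061  0.09 ]
sce
[... 240 characters left out ...]
0.664 0.095 0.096]
scene [327. 252.] 187 [0.6789 0.0518 0.0848] [0.667 0.011 0.072] [0.689 0.09  0.093]
scene 2122 ((640.1561889648438, -33.89385986328125), (299.338134765625, 54.01236343383789), 82.03353118896484) [[ 592.6675  -178.37564]
 [ 646.15857 -185.86142]
 [ 687.6449   110.58792]
 [ 634.1538   118.0737 ]]
side [361. 215.] 954 [ 0.5926 -0.0163  0.0862] [ 0.543 -0.174  0.076] [0.632 0.101 0.098]
side [320. 248.] 122 [0.6595 0.0907 0.0863] [0.644 0.082 0.079] [0.676 0.097 0.091]
side 1502 ((640.1561279296875, -31.733856201171875), (303.0777893066406, 50.99561309814453), 82.217529296875) [[ 594.3729  -178.42426]
 [ 644.8988  -185.32968]
 [ 685.93933  114.95654]
 [ 635.41345  121.86197]]
```

View pics/z.png

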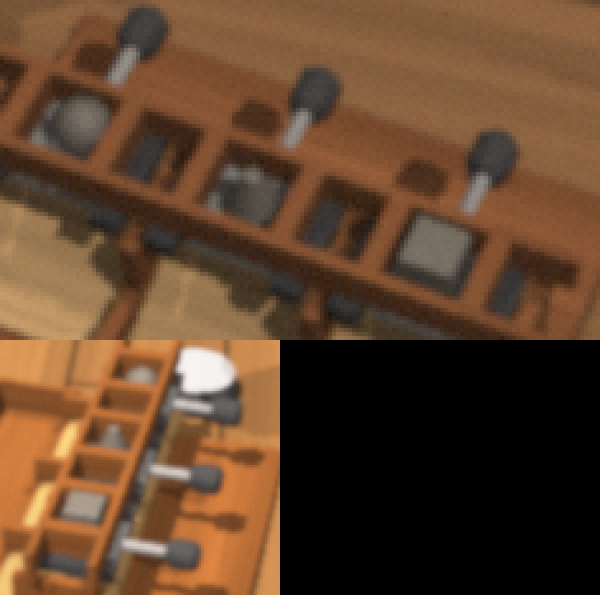

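The zoom shows the ball in the hopper at the left of the scene view (crop (82,122)), which is the rack's right (-y) hopper. The cone is in the middle and the block on the left. Rack yaw is about -8°, and the right knob is at about (0.553, -0.112, 0.082). I'll approach above it.

```bash
python3 -m pendant '-45 25 4 0 0 0 1; -45 25 4 0 0 0 1; -45 25 4 0 0 0 1; -45 25 4 0 0 0 1; -45 25 4 0 0 0 1; -45 25 4 0 0 0 1; -45 25 4 0 0 0 1; -45 25 4 0 0 0 1' 60; python3 -m pendant '-45 25 4 0 0 0 1; -45 25 4 0 0 0 1; -44 26 4 0 0 0 1; 0 0 10 0 0 0.15 1; 0 0 10 0 0 0.15 1; 0 0 10 0 0 0.146 1; 0 0 0 0 0 0 1'
python3 - <<'E'
from h import *
s=sensors.state();p=np.array(s["ee_pos"]);R=Ro.from_quat(s["orientation"]).as_matrix()
print(p,R.round(3),s["joint_positions"])
c=optics.read_camera("wrist");cv2.imwrite("pics/w.png",c["pixels"][:,:,::-1])
K=c["intrinsics"];z=c["z_map"];M=c["mount"];v,u=np.mgrid[0:480,0:640]
P=np.stack([(u-K[0,2])/K[0,0]*z,(v-K[1,2])/K[1,1]*z,z],-1)@M[:3,:3].T+M[:3,3]
W=P@R.T+p
e=np.array([.139,.990]);f=np.array([.990,-.139])
m=(W[...,2]>.086)&(W[...,2]<.097)&(W[...,0]<.585)&(z>.03)
k,l,st,ce=cv2.connectedComponentsWithStats(m.astype(np.uint8))
for i in range(1,k):
    if st[i,4]>100:
        q=W[l==i];a=q[:,:2]@f;b=q[:,:2]@e
        print(ce[i].round(),st[i,4],q.mean(0).round(4),"f",a.min(),a.max(),"e",b.min(),b.max(),"ztop",q[:,2].max(),"mid world",(f*(a.min()+a.max())/2+e*(b.min()+b.max())/2).round(4))
print("tcp f,e",p[:2]@f,p[:2]@e)
E
```

```text
time_s: 1.1
ee_pos: [0.4497, -0.2234, 0.2715]
orientation: [-0.153, 0.988, 0.0, -0.0]
wrist_force: [-0.3, -1.6, 0.1]
opening: 0.0853
gripper_force: 0.0
time_s: 1.98
ee_pos: [0.5531, -0.1119, 0.2287]
orientation: [0.069, 0.998, -0.0, -0.001]
wrist_force: [-0.2, 0.5, 0.2]
opening: 0.0856
gripper_force: 0.0
[ 0.5530826  -0.11189535  0.2286539 ] [[-0.99   0.138 -0.003]
 [ 0.138  0.99   0.   ]
 [ 0.003 -0.    -1.   ]] [ 7.73226203e-02  3.17755899e-01  1.58968140e-03 -4.20400578e-04
 -1.25743678e+00 -1.78596385e+00]
[320. 262.] 1365 [ 0.5526 -0.1131  0.0902] f 0.551694946263741 0.5780208046353267 e -0.045062092953995235 -0.025284143122313564 ztop 0.09437950146778437 mid world [ 0.5543 -0.1133]
[484. 262.] 1383 [ 0.5647 -0.0256  0.0901] f 0.5515752021754821 0.5791041863749974 e 0.04431442708692692 0.06436018048233254 ztop 0.09366703485039529 mid world [ 0.5672 -0.0248]
[635. 263.] 280 [0.5772 0.0566 0.0879] f 0.552745586383717 0.5713082580420393 e 0.13359727479699673 0.1392153041346277 ztop 0.09110765293107706 mid world [0.5754 0.0569]
tcp f,e 0.5631052309080646 -0.033897909965609985
```

View pics/w.png

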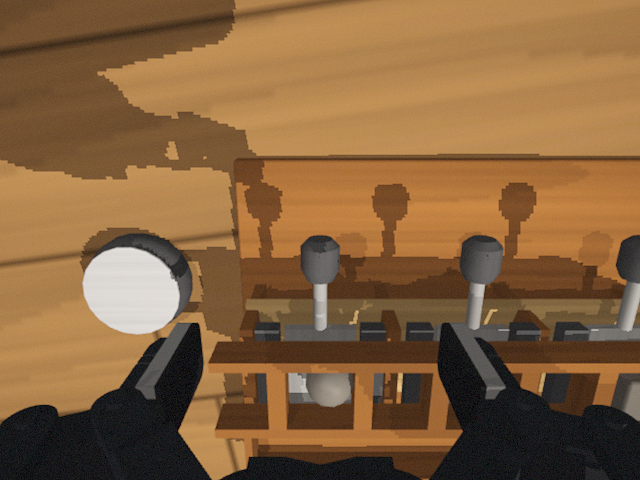

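The wrist view confirms the ball under the right knob's hopper at (328,387), with the knob at (320,262) and the TCP within 2 mm of it. I'll descend and grip.

```bash
python3 -m pendant '-1 -1 25 0 0 0 1; 0 0 25 0 0 0 1; 0 0 25 0 0 0 1; 0 0 20 0 0 0 1; 0 0 0 0 0 0 0; 0 0 0 0 0 0 -1; 0 0 0 0 0 0 -1; 0 0 0 0 0 0 -1' 60; python3 -m pendant '0 0 0 0 0 0 -1; 0 0 0 0 0 0 -1;0 0 0 0 0 0 -1; 0 0 0 0 0 0 -1'
```

```text
time_s: 3.02
ee_pos: [0.5551, -0.1126, 0.1362]
orientation: [0.069, 0.998, 0.001, 0.001]
wrist_force: [-0.7, 2.1, 3.6]
opening: 0.0198
gripper_force: 58.4
time_s: 3.52
ee_pos: [0.5551, -0.1126, 0.1361]
orientation: [0.069, 0.998, 0.0, 0.001]
wrist_force: [-1.3, 4.2, 6.2]
opening: 0.02
gripper_force: 58.7
```

The knob is gripped (20 mm chord). Now I'll pull it out.

```bash
python3 -m pendant '8 0 0 0 0 0 -1; 8 0 0 0 0 0 -1; 8 0 0 0 0 0 -1; 8 0 0 0 0 0 -1; 8 0 0 0 0 0 -1; 6 0 0 0 0 0 -1; 0 0 0 0 0 0 -1; 0 0 0 0 0 0 -1'
python3 - <<'E'
from h import *
for n in("scene",):
    c=optics.read_camera(n);cv2.imwrite("pics/s2.png",cv2.resize(c["pixels"][155:335,170:400],None,fx=3,fy=3)[:,:,::-1])
E
```

```text
time_s: 4.53
ee_pos: [0.5104, -0.1064, 0.1362]
orientation: [0.069, 0.998, 0.0, 0.002]
wrist_force: [3.9, 4.0, 6.9]
opening: 0.0198
gripper_force: 60.0
```

View pics/s2.png

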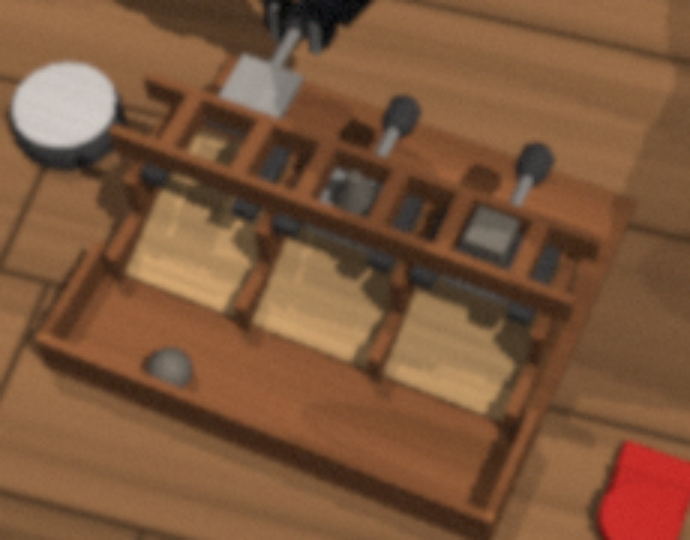

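The gate plate is out (crop (260,82)), and the ball is in the tray at (170,368). The cone and block are still in their hoppers. I'll wait briefly, then push the knob home.

```bash
python3 -m pendant '0 0 0 0 0 0 -1; 0 0 0 0 0 0 -1; 0 0 0 0 0 0 -1; 0 0 0 0 0 0 -1; 0 0 0 0 0 0 -1; 0 0 0 0 0 0 -1'; python3 -m pendant '-8 0 0 0 0 0 -1; -8 0 0 0 0 0 -1; -8 0 0 0 0 0 -1; -8 0 0 0 0 0 -1; -8 0 0 0 0 0 -1; -7 0 0 0 0 0 -1; 0 0 0 0 0 0 -1; 0 0 0 0 0 0 -1'
```

```text
time_s: 5.32
ee_pos: [0.5104, -0.1064, 0.1362]
orientation: [0.069, 0.998, 0.0, 0.002]
wrist_force: [3.1, 3.9, 7.4]
opening: 0.0197
gripper_force: 60.0
time_s: 6.32
ee_pos: [0.5553, -0.1127, 0.136]
orientation: [0.069, 0.998, 0.0, 0.0]
wrist_force: [-1.8, 5.9, 9.7]
opening: 0.0196
gripper_force: 60.4
```

Back at the start point. Next I'll release, lift and check.

```bash
python3 -m pendant '0 0 0 0 0 0 1; 0 0 0 0 0 0 1; 0 0 0 0 0 0 1; 0 0 0 0 0 0 1; 0 0 0 0 0 0 1; 0 0 0 0 0 0 1; 0 0 -20 0 0 0 1; 0 0 -30 0 0 0 1'; python3 -m pendant '0 0 -30 0 0 0 1; 0 0 -30 0 0 0 1; 40 0 -20 0 0 0 1; 40 0 0 0 0 0 1; 40 0 0 0 0 0 1; 0 0 0 0 0 0 1; 0 0 0 0 0 0 1'
python3 - <<'E'
from h import *
c=optics.read_camera("scene");cv2.imwrite("pics/s3.png",cv2.resize(c["pixels"][155:335,170:400],None,fx=3,fy=3)[:,:,::-1])
W=world(c);f=np.array([.990,-.139]);e=np.array([.139,.990])
m=(W[...,2]>.086)&(W[...,2]<.097)&(W[...,0]<.585)&(W[...,0]>.45)&(abs(W[...,1])<.15)
k,l,st,ce=cv2.connectedComponentsWithStats(m.astype(np.uint8))
for i in range(1,k):
    if st[i,4]>20: q=W[l==i][:,:2];print(ce[i].round(),(q@f).min(),(q@e).mean())
E
```

```text
time_s: 7.32
ee_pos: [0.5549, -0.1132, 0.1846]
orientation: [0.07, 0.998, -0.0, -0.001]
wrist_force: [-0.0, -0.1, -0.3]
opening: 0.0852
gripper_force: 0.0
time_s: 8.2
ee_pos: [0.437, -0.0966, 0.2652]
orientation: [0.069, 0.998, 0.0, 0.001]
wrist_force: [0.9, -0.1, -0.4]
opening: 0.0855
gripper_force: 0.0
[260. 177.] 0.5527287267152673 -0.03348091846588023
[304. 192.] 0.5533824404703493 0.056397733340706815
[349. 207.] 0.5534079056012255 0.14625233358039974
```

View pics/s3.png

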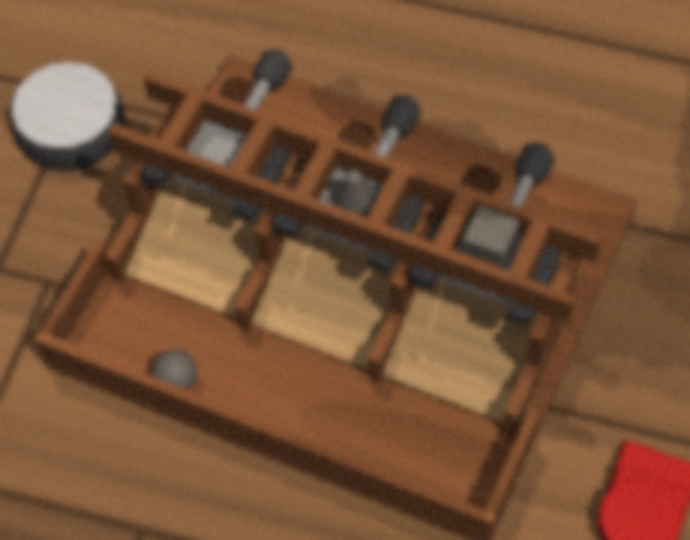

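The three knobs line up to within 1 mm, so all the gates are home. The ball is in the tray at (174,370), and the tin and insert have not moved.

```bash
python3 -c "
from cell import job;print(job.finish_job())"
```

```text
the job is handed in; nothing more can be done
None
```

The job is handed in: the ball-shaped plug is in the tray, all three gates are shut, the other two plugs are still in their hoppers, and the tin and insert were not moved; the hand-in returned no verdict.

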